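# Set the tablet stand's sliding leg to its length mark and clamp it

### The job

Set up the tablet stand: slide its upper leg up the sloping spine by the T-bar until the top edge of the leg meets the dark ring that goes all the way round the spine, and hold it there, because with the clamp open it slides back down. While you hold it at the ring, squeeze the cam lever on its side fully shut against the leg, gently, for the tube is thin, and only once the leg is at the ring; finish still gripping the leg there with the lever shut, and leave the other things on the desk where they are.

Things in the scene. Friction and masses are not known exactly. Their poses are not given: they have to be found in the camera images.
- stand: Tablet stand, fixed. Origin: middle of the base, on the mat; x points level from the front foot (near the robot) to the rear foot, y left, z up. Foot bars at x -120 (150 mm wide) and +98 (130 mm), 18 mm high, joined by a low rail. A square spine, 18 mm thick, 270 mm long, rises at 30 degrees from the front foot (lower end x -120, z 36); a ledge 130 mm wide crosses its foot, a strut its top.
- ring (a point): The length mark: on the spine's centre line at the lower edge of the dark ring, 3 mm wide, 198 mm up the spine from its lower end. It is the only line that goes right round the spine; the others are short ticks on its upper face.
- leg: Sliding leg: square tube 26 mm round the spine, top edge at x 78 mm, with a clamp collar 32 x 32 x 20 mm at its lower end. Origin: on the spine's centre line, lower end of the collar; x up along the spine, y left, z square to the spine, up and towards the robot. Leg, collar and lever weigh about 0.37 kg. From x 20 to 62 mm the flanks are clear (lever on the left one) and free 30 mm below.
- t_bar (a point): Middle of the T-bar at the leg's upper end: a 14 mm square bar along the leg's y, 68 mm to either side; it spans x 62 to 76 mm, z -7 to +7 in the leg's frame (rubber end caps 1 to 2 mm thicker to look at). A black hook, 20 mm wide, for a tablet's edge stands over its middle, x 58 to 77, up to z 27 mm.
- grip (a point): Moves with the leg, axes as the leg's: x 50, y +4.3, z 0 mm in its frame, 12 mm below the T-bar, midway between the tube's right flank (y -13) and the outside of the shut lever's tip (y +21.8). Fingers either side here, outside the open lever, push the leg up by the T-bar; squeezed together along the leg's y they shut the lever and grip leg and lever together, 35 mm wide.
- lever_tip (a point): Centre of the cam lever's round tip, radius 3.6 mm, 14 mm high along the leg's z. The lever is a dark steel arm 5 mm thick, 13 mm high, pivoted left of the collar at x 12, y +20 mm in the leg's frame, tip 40 mm from the pivot, pointing up towards the T-bar. Shut: tip at x 52, y +18.2. Open at 0.5 rad: x 48, y +37.6.
- leg_slide (a joint): How far the leg is up from its bottom stop, m, 0 to 0.150; it starts resting on that stop; at 0.090 its top edge meets the ring. With the lever open it slides freely (about 2 N along the spine carries it) and sinks back to 0 when let go; with the lever shut the clamp holds it.
- lever (a joint): Cam lever angle, rad: 0 fully shut along the leg's left flank, 0.52 fully open. It stays where it is left; shutting it takes about 3 N at the tip and clamps the leg over the last 0.2 rad. The tube is thin: a squeeze of more than 50 N from each finger dents it.
- mouse: computer mouse, 104 x 53 x 38 mm, bystander right of the stand; origin under its middle
- sticky_notes: pad of sticky notes, 78 x 78 x 10 mm, bystander lying between the stand's feet, left of the spine; origin under its middle
- ear_case: earphone case, 46 x 60 x 22 mm, bystander lying between the stand's feet, right of the spine; origin under its middle
- notebook: notebook, 210 x 152 x 13 mm, bystander on the right half of the desk; origin under its middle
- pen: black pen, 145 mm long, bystander lying on the notebook; origin under its middle
- phone: phone, 149 x 73 x 8 mm, bystander beyond the keyboard on the left; origin under its middle

How it is judged:
By the outcome, as a careful person would: the job done as asked, in the order asked, and still so for the second after the job is handed in, while the arm keeps its last pose, push and grip.
It also fails if it takes over 32 s, if anything falls off the work surface, if the arm or the gripper's body presses on something with over 40 N, if the wrist force passes 120 N, or if a joint passes its speed limit or range.

### The arm

A 7-joint arm with a two-finger parallel gripper is mounted at the origin on a cart in front of the work surface, level with it; the furniture and walls round the work are solid. World frame = base frame: x ahead of the robot, y to its left, z up, the work surface at z = 0. Lengths are in m, angles in rad, forces in N, time in s.
With the tool pointing down it reaches from about 0.35 to 0.9 m from the base axis. Payload 8.1 kg.
Tool frame: the origin (TCP) lies midway between the tips of the shut fingers; the grasp point (between the pads) lies 19 mm behind it; z points along the fingers, y is the line along which they close (so a half turn about z gives the same grasp; the last joint's range is limited). The gripper opens to 92 mm and grips with 3 to 60 N. Pads are 19 mm wide; open, the fingers measure 130 mm over their backs; the gripper's body (75 mm by 190 mm) begins 47 mm behind the grasp point.
Start: joints at [-1.423, 0.434, 0.025, 1.573, -0.012, 1.134, -0.075], TCP at [0.155, 0.605, 0.227] pointing down, gripper open.
Joint ranges: [-2.62, 2.62], [-0.44, 2.09], [-1.27, 1.32], [0.08, 2.57], [-1.32, 4.46], [0.12, 2], [-2.74, 2.74]. Speed limits (rad/s): [2.22, 2.22, 3.01, 3.01, 3.14, 3.14, 3.14].

### API

Orientations are given as a rotation vector (axis times angle).
In Python, from cell import observe, get_image, camera_model, sign_off, recognise, silhouettes gives the robot as it stands.
- The arm moves only by the tool apply_moves, never from a script. Its argument "motion" is a list of rows, each an object of numbers: "x", "y", "z": the shift along the world's x, y, z in cm; "yaw": the turn about the world's z in degrees; "hand": the opening, from -1 (shut) to 1 (fully open), so that 0 is half open. In form: [{"x": .., "y": .., "z": .., "yaw": .., "hand": ..}, ...]. A call has 1 to 10 rows; each row is the pose to reach, as a shift and turn from the pose commanded when the call began; what a row does not reach only later rows make up. A row lasts 1/8 s, in which the tool goes at most 62.5 mm and 10.7 degrees, less where a joint would pass 70% of its speed; a pose out of reach is approached as far as the arm can. A call with a gripper value outside its range is refused whole. The fingers move at their own pace and stop on an object; "newtons" is the grip in N (left out, the last holds). Time passes only in rows, so rows that repeat a pose let the fingers close. It gives the time, the measured TCP pose, the force, the opening and the grip force at its end, in the units of the state.
- observe(): the state, without advancing time (a new reading comes with each control period).
- get_image(name): name is "scene" or "side" or "wrist"; returns the picture (420x560x3 uint8, blue, green, red); there is no depth.
- camera_model(name): a dict with "camera_matrix" (3x3 intrinsics, pixels), "k1" (the pictures are not rectified: a ray, as slopes to the right and down, at radius r is drawn at 1 + k1 r^2 times it, then the intrinsics apply), "T" (4x4, takes a point from camera to world coordinates). Camera axes: x right, y up, looking along -z (the intrinsics and any distortion apply to the point x, -y, -z); pixel columns grow to the right and rows downward; lengths in m; the calibration is good to about 2 mm. A picture is of the moment at which its call begins: read the wrist's pose just before it. camera_model takes no time and is no camera call; for the wrist camera it gives the pose at the moment of the call.
- sign_off(): hands the job in; it is judged then, once.
Trained networks look in the newest picture that a camera, given by its name, has taken for a name from the list of things; names that differ only in an ending like _2 or _b are one class to them, and where a whole thing is asked for, a point or a joint stands for the part that bears it (a point fixed in the world has none). Each returns a list of dicts, best first, with "p" (0 to 1); they miss things now and then, are a little off and sometimes report something else, mostly with a low value. They report only what shows in the picture. A call takes as long as a camera call.
- recognise(query, camera): "rect" ([left, top, right, bottom] in pixels, round what is visible of it).
- silhouettes(query, camera): "mask" (420x560 bool, what is visible of it) and "rect" ([left, top, right, bottom] in pixels, round what is visible of it).
The state is a dict: "clock": time; "joints": joint angles; "dq": joint speeds; "joint_efforts": joint torques, N m; "position": TCP position; "ee_rot": TCP orientation; "force": force on the tool from outside, world axes, zero at the start; "ft_torque": the same for the moment, N m; "width": opening from 0.0 (shut) to 1.0 (fully open); "gripper_force": force on a finger pad.
Only numpy, scipy, OpenCV 4.12 (cv2) and the standard library are available. Lean on these libraries where they do the work, as an engineer would, in place of code of your own. Each camera call takes 0.05 s, during which the arm holds its last target. There are 200 camera calls.

## Working session

There is one attempt and no reset: what is moved stays moved. The work goes in short steps, Python scripts to look and compute and a tool call to move; the robot and the scene stay as the last step left them, time stands still between calls to the robot, and variables do not carry over. Pictures are saved under pics/ and viewed, at most 10 in all, crops included, and the job is handed in when it is done.

Besides the shell and the picture viewer there is one more tool, called after ">>>" by a JSON object that holds its "name" and its "arguments", one argument or row to a line. apply_moves: Moves the arm, as the interface text tells. Its arguments: {"type":"object","properties":{"motion":{"type":"array","items":{"type":"object","properties":{"x":{"type":"number"},"y":{"type":"number"},"z":{"type":"number"},"yaw":{"type":"number"},"hand":{"type":"number"}}}},"newtons":{"type":"number"}},"required":["motion"]}

```bash
mkdir -p pics; ls; cat > h.py <<'E'
import numpy as np,cv2
from cell import *
E
python3 - <<'E'
from h import *
s=observe();print(s)
for c in ("scene","side"):
    im=get_image(c);cv2.imwrite(f"pics/{c}0.png",im)
    m=camera_model(c);print(c,m)
    for q in ("stand","leg","t_bar","lever_tip","lever","grip","ring"):
        try:
            r=recognise(q,c);print(q,[(d["rect"],round(d["p"],2)) for d in r[:2]])
        except Exception as e: print(q,e)
E
```

```text
pics
{'clock': 0.0, 'joints': array([-1.42261514,  0.43522615,  0.02496363,  1.57407238, -0.01159485,
        1.13398973, -0.07508925]), 'dq': array([-3.92938850e-04, -2.58319293e-03,  5.97216096e-05, -3.02980558e-04,
        9.01097522e-05,  1.79713876e-04, -1.23277580e-03]), 'joint_efforts': array([-1.04550294e-03, -6.67838931e+01,  9.84782986e-01, -3.14468873e+01,
       -6.04772056e-02,  4.25646943e-02,  1.70600160e-04]), 'position': array([0.15502802, 0.60495527, 0.22595245]), 'ee_rot': array([-3.92963048e-01, -3.11686530e+00,  2.43445334e-03]), 'force': array([ 0.58557224, -0.15102874, -0.34670251]), 'ft_torque': array([-0.0100958 ,  0.05519474, -0.01528105]), 'gripper_force': 0.0, 'width': 1.0024139734799897}
scene {'camera_matrix': array([[448.83353626,   0.        , 281.01879651],
       [  0.        , 448.83353626, 215.13166817],
       [  0.        ,   0.        ,   1.        ]]), 'k1': -0.08335225041864869, 'T': array([[-0.93227437,  0.29165097, -0.21401919,  0.33623055],
       [-0.36168029, -0.73968869,  0.56749274,  0.69015404],
       [ 0.00720223,  0.60646546,  0.795
[... 511 characters left out ...]
       [  0.        , 402.47996698, 203.94042293],
       [  0.        ,   0.        ,   1.        ]]), 'k1': -0.08913305950348901, 'T': array([[ 0.84901105,  0.43148667, -0.30495818,  0.22686844],
       [-0.52822723,  0.67948019, -0.50919806, -0.45738386],
       [-0.01249913,  0.59340199,  0.8048092 ,  0.98740455],
       [ 0.        ,  0.        ,  0.        ,  1.        ]])}
stand [([227.9, 153.1, 316.0, 255.3], 0.8), ([241.7, 196.3, 272.4, 212.9], 0.33)]
leg [([246.6, 187.0, 284.8, 224.1], 0.75)]
t_bar [([245.6, 186.9, 285.3, 230.2], 0.95), ([283.2, 211.9, 305.0, 228.2], 0.62)]
lever_tip []
lever []
grip [([246.5, 190.0, 289.0, 224.6], 0.62)]
ring [([225.4, 148.2, 318.9, 254.4], 0.87)]
```

```bash
python3 - <<'E'
import cv2,numpy as np
a=cv2.imread("pics/scene0.png")[190:310,200:360]
b=cv2.imread("pics/side0.png")[140:260,200:360]
cv2.imwrite("pics/crop0.png",np.hstack([cv2.resize(a,None,fx=2.5,fy=4.,interpolation=3)[:, :],cv2.resize(b,None,fx=2.5,fy=4.,interpolation=3)]))
E
```

```text
(no output)
```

View pics/crop0.png

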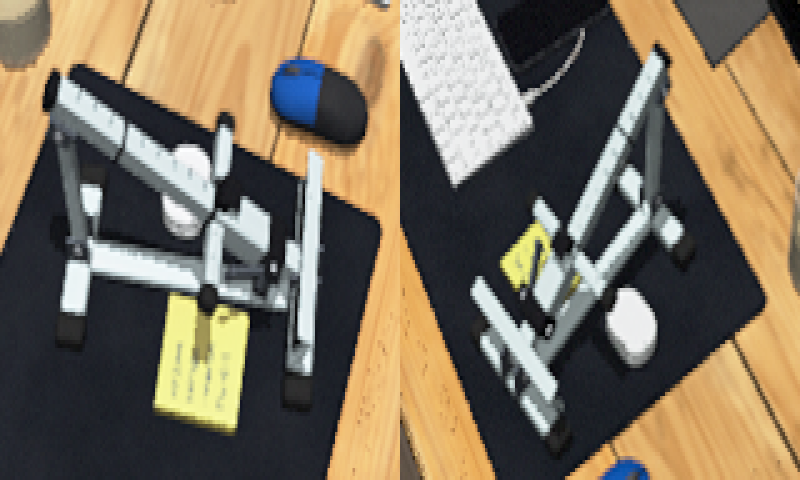

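View pics/scene0.png

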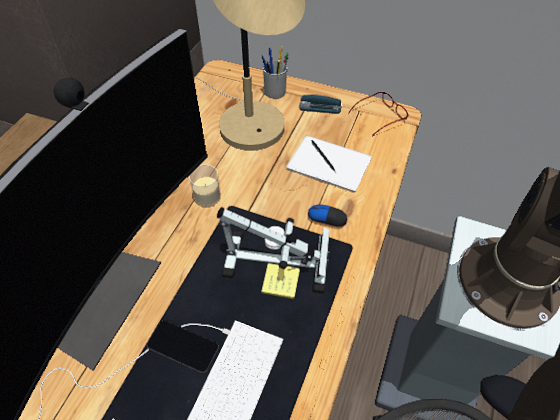

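```bash
cat >> h.py <<'E'
from scipy.optimize import least_squares
from scipy.spatial.transform import Rotation as R
c30,s30=np.cos(np.pi/6),.5
def sp(s,y=0,z=0): return np.array([-.120+s*c30-z*s30, y, .036+s*s30+z*c30])   # stand frame
def w(p,t):
    c,s=np.cos(t[2]),np.sin(t[2]); return np.array([t[0]+c*p[0]-s*p[1],t[1]+s*p[0]+c*p[1],p[2]])
def proj(P,m):
    T=m["T"];q=T[:3,:3].T@(P-T[:3,3]);a=np.array([q[0],-q[1]])/-q[2]
    a=a*(1+m["k1"]*(a@a));K=m["camera_matrix"];return K[:2,:2]@a+K[:2,2]
def fit(obs,t0):
    f=lambda t:np.concatenate([proj(w(p,t),m)-np.array(u) for m,p,u in obs])
    r=least_squares(f,t0,loss="soft_l1");return r.x,f(r.x).reshape(-1,2)
E
python3 - <<'E'
from h import *
a=camera_model("scene");b=camera_model("side")
o=[(a,sp(99,0)*0+sp(.099,.066),(284,264.3)),(a,sp(.099,-.066),(290,220)),(b,sp(.099,.066),(258,191)),(b,sp(.099,-.066),(282.8,214)),
(a,sp(.1995,0,.009),(248.8,225)),(b,sp(.1995,0,.009),(290,173.7)),(a,sp(.27),(220,212.5)),(b,sp(.27),(303,152.5)),
(a,np.array([-.12,.07,.009]),(318.8,287.5)),(a,np.array([.098,.06,.009]),(228,272.5)),(b,np.array([-.12,-.07,.009]),(262,250)),(b,np.array([.098,-.06,.009]),(313,202))]
t,r=fit(o,[.6,0,0]);print(t,np.degrees(t[2]));print(r.round(1))
for q in (.099,.189): print("grip/tbar/ring",w(sp(q-.069+.05,.0043),t),w(sp(q),t))
print(R.from_rotvec(observe()["ee_rot"]).as_matrix().round(3))
E
```

```text
[0.56027337 0.15393072 0.24573018] 14.079302342821697
[[-0.9  2.2]
 [-0.2 -0.9]
 [-6.8 -1.2]
 [ 1.4  1.9]
 [ 1.2 -1.8]
 [-2.5 -1.1]
 [-0.4  0.1]
 [ 0.8  0.7]
 [ 0.2  1.4]
 [-0.1  2.2]
 [ 2.2  0.6]
 [ 0.7  1.1]]
grip/tbar/ring [0.51003294 0.14576366 0.076     ] [0.52703917 0.14559563 0.0855    ]
grip/tbar/ring [0.58563383 0.16472427 0.121     ] [0.60264006 0.16455623 0.1305    ]
[[-0.969  0.248  0.   ]
 [ 0.248  0.969  0.   ]
 [-0.     0.    -1.   ]]
```

>>> {"name": "apply_moves", "arguments": {
  "motion": [
    {"x": 2,"y": -2.5,"z": 1,"yaw": 2,"hand": 1},
    {"x": 6,"y": -8,"z": 2,"yaw": 6,"hand": 1},
    {"x": 10,"y": -13.5,"z": 2,"yaw": 10,"hand": 1},
    {"x": 14,"y": -19,"z": 2,"yaw": 14,"hand": 1},
    {"x": 18,"y": -24.5,"z": 2,"yaw": 18,"hand": 1},
    {"x": 22.5,"y": -30,"z": 2,"yaw": 22,"hand": 1},
    {"x": 27,"y": -36,"z": 2,"yaw": 25,"hand": 1},
    {"x": 31,"y": -41.5,"z": 2,"yaw": 27,"hand": 1},
    {"x": 34,"y": -45.5,"z": 2,"yaw": 28.5,"hand": 1},
    {"x": 34.6,"y": -46.2,"z": 2,"yaw": 28.5,"hand": 1}
  ]
}}

```text
clock: 2.05
position: [0.5025, 0.1407, 0.2471]
ee_rot: [-0.383, 3.117, -0.0]
force: [0.9, 0.3, 0.4]
width: 1.003
gripper_force: 0.0
```

```bash
python3 - <<'E'
from h import *
m=camera_model("wrist");im=get_image("wrist");s=observe();print(s["clock"],s["position"],s["force"],s["dq"].round(3))
cv2.imwrite("pics/w1.png",im);print(m)
t=[0.56027337,0.15393072,0.24573018]
for n,p in dict(tl=sp(.099,.068,.007),tr=sp(.099,-.068,.007),ring=sp(.198,0,.009),top=sp(.27,0,.009),fl=np.array([-.12,.075,.018]),rl=np.array([.098,.065,.018]),rr=np.array([.098,-.065,.018]),fr=np.array([-.12,-.075,.018])).items(): print(n,proj(w(p,t),m).round(1))
E
```

```text
2.1 [0.50575882 0.1351093  0.24721843] [ 3.84729117 -5.17868513  0.20842622] [-0.044 -0.023 -0.022  0.038  0.02  -0.001 -0.151]
{'camera_matrix': array([[298.15605812,   0.        , 280.30647038],
       [  0.        , 298.15605812, 216.21942829],
       [  0.        ,   0.        ,   1.        ]]), 'k1': -0.01757452552161884, 'T': array([[-2.41824110e-01, -9.40832488e-01, -2.37392776e-01,
         4.39504628e-01],
       [ 9.70319774e-01, -2.34676095e-01, -5.83666501e-02,
         1.25834130e-01],
       [-7.97169204e-04, -2.44461368e-01,  9.69658705e-01,
         4.05352267e-01],
       [ 0.00000000e+00,  0.00000000e+00,  0.00000000e+00,
         1.00000000e+00]])}
tl [341.  222.5]
tr [216.5 222.6]
ring [278.6 318.2]
top [278.6 399.1]
fl [338.2 144.3]
rl [324.3 299.6]
rr [234.3 299.7]
fr [219.6 144.5]
```

View pics/w1.png

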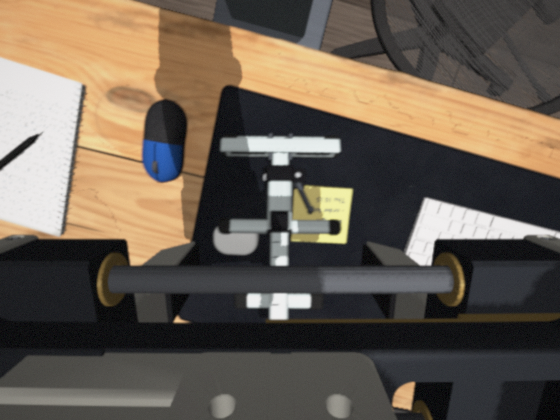

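```bash
python3 - <<'E'
from h import *
m=camera_model("wrist");im=get_image("wrist");s=observe();print(s["clock"],s["position"],s["ee_rot"])
t=[0.56027337,0.15393072,0.24573018]
S=5
v=cv2.resize(im[125:245,205:360],None,fx=S,fy=S,interpolation=cv2.INTER_CUBIC)
def ln(P,c):
    q=[((proj(w(p,t),m)-[205,125]+.5)*S).astype(int).tolist() for p in P]
    for a,b in zip(q,q[1:]+q[:1]): cv2.line(v,a,b,c,1)
X=lambda x:.03+x
ln([sp(X(.062),.068,.007),sp(X(.076),.068,.007),sp(X(.076),-.068,.007),sp(X(.062),-.068,.007)],(0,0,255))
ln([sp(X(.062),.068,-.007),sp(X(.062),-.068,-.007)],(255,0,255))
ln([sp(X(.0),.016,.016),sp(X(.02),.016,.016),sp(X(.02),-.016,.016),sp(X(0),-.016,.016)],(0,255,0))
ln([sp(X(.012),.020,.0065),sp(X(.048),.0376,.007)],(0,255,255))
ln([np.array([-.12,.075,.018]),np.array([-.12,-.075,.018])],(255,255,0))
cv2.imwrite("pics/w2.png",v)
E
```

```text
2.15 [0.5040236  0.13790102 0.2470215 ] [-0.37345915  3.11758735 -0.00354522]
```

View pics/w2.png

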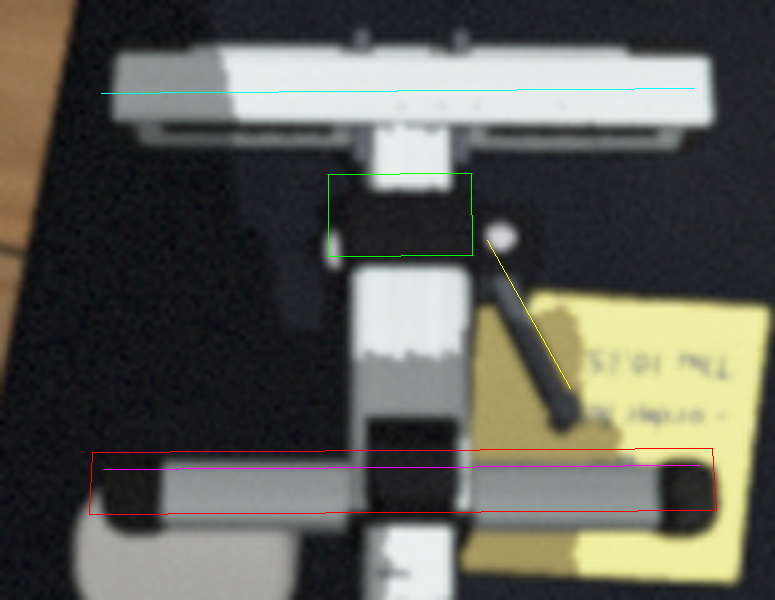

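>>> {"name": "apply_moves", "arguments": {
  "motion": [
    {"x": 0.1,"y": 0.2,"z": -3},
    {"x": 0.2,"y": 0.3,"z": -8},
    {"x": 0.2,"y": 0.3,"z": -13},
    {"x": 0.2,"y": 0.3,"z": -17},
    {"x": 0.2,"y": 0.3,"z": -19},
    {"x": 0.2,"y": 0.3,"z": -19},
    {"x": 0.2,"y": 0.3,"z": -19}
  ]
}}

```text
schema error: expected keys x, y, z, yaw, hand
```

```bash
python3 - <<'E'
from h import *
m=camera_model("wrist");im=get_image("wrist");s=observe();print(s["clock"],s["position"],s["ee_rot"],s["force"])
t=[0.5628,0.1561,0.24573018]
v=cv2.resize(im[100:400],(0,0),fx=1.4,fy=1.9)
def ln(P,c):
    q=[((proj(w(p,t),m)-[0,100])*[1.4,1.9]).astype(int).tolist() for p in P]
    for a,b in zip(q,q[1:]+q[:1]): cv2.line(v,a,b,c,1)
X=lambda x:.03+x
ln([sp(X(.062),.068,.007),sp(X(.076),.068,.007),sp(X(.076),-.068,.007),sp(X(.062),-.068,.007)],(0,0,255))
ln([sp(X(.0),.016,.016),sp(X(.02),.016,.016),sp(X(.02),-.016,.016),sp(X(0),-.016,.016)],(0,255,0))
ln([sp(X(.012),.020,.0065),sp(X(.048),.0376,.007)],(0,255,255))
cv2.imwrite("pics/w3.png",v)
E
```

```text
2.2 [0.50241455 0.14082482 0.24680216] [-3.78119450e-01  3.11820123e+00 -1.25226422e-03] [-0.71431305  0.80592597 -0.49386887]
```

View pics/w3.png

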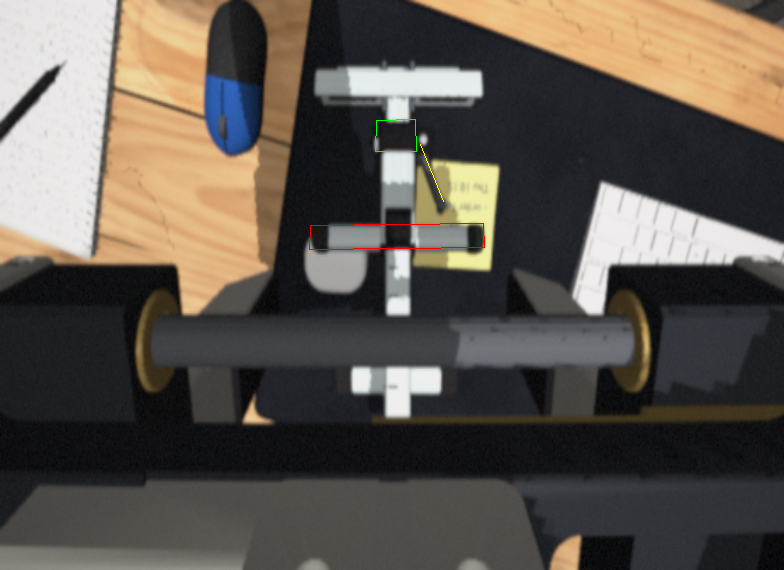

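>>> {"name": "apply_moves", "arguments": {
  "motion": [
    {"x": 0.1,"y": 0.2,"z": -3,"yaw": 0,"hand": 1},
    {"x": 0.2,"y": 0.3,"z": -8,"yaw": 0,"hand": 1},
    {"x": 0.2,"y": 0.3,"z": -13,"yaw": 0,"hand": 1},
    {"x": 0.2,"y": 0.3,"z": -17,"yaw": 0,"hand": 1},
    {"x": 0.2,"y": 0.3,"z": -19,"yaw": 0,"hand": 1},
    {"x": 0.2,"y": 0.3,"z": -19,"yaw": 0,"hand": 1},
    {"x": 0.2,"y": 0.3,"z": -19,"yaw": 0,"hand": 1}
  ]
}}

```text
clock: 3.08
position: [0.5034, 0.1474, 0.0576]
ee_rot: [-0.388, 3.117, 0.001]
force: [0.6, -0.7, -0.1]
width: 0.995
gripper_force: 0.0
```

```bash
python3 - <<'E'
from h import *
m=camera_model("wrist");im=get_image("wrist");s=observe();print(s["clock"],s["position"],s["ee_rot"],s["force"])
t=[0.5628,0.1561,0.24573018]
v=cv2.resize(im[150:400],(0,0),fx=1.4,fy=2)
def ln(P,c):
    q=[((proj(w(p,t),m)-[0,150])*[1.4,2]).astype(int).tolist() for p in P]
    for a,b in zip(q,q[1:]+q[:1]): cv2.line(v,a,b,c,1)
X=lambda x:.03+x
ln([sp(X(.062),.068,.007),sp(X(.076),.068,.007),sp(X(.076),-.068,.007),sp(X(.062),-.068,.007)],(0,0,255))
ln([sp(X(.012),.020,.0065),sp(X(.048),.0376,.007)],(0,255,255))
cv2.imwrite("pics/w4.png",v)
E
```

```text
3.125 [0.50375027 0.1472854  0.05790536] [-3.87175970e-01  3.11584485e+00  1.25910680e-03] [-0.22709006 -0.40514407 -0.10671249]
```

View pics/w4.png

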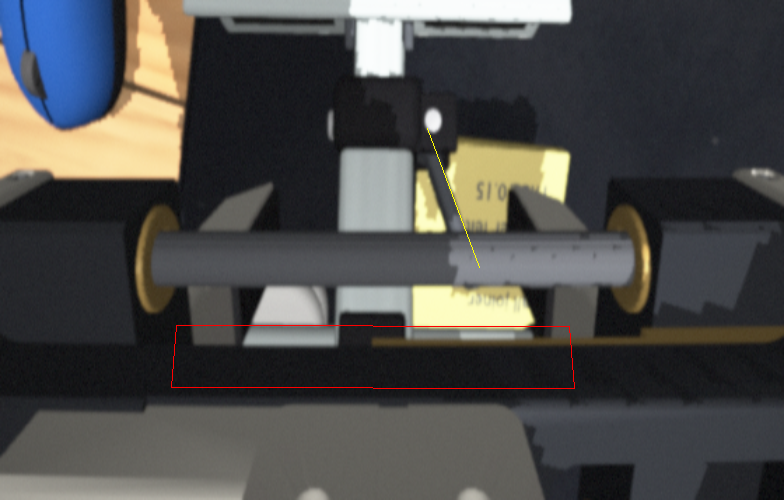

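>>> {"name": "apply_moves", "arguments": {
  "motion": [
    {"x": 0.4,"y": 0.1,"z": 0,"yaw": 0,"hand": 1},
    {"x": 0.7,"y": 0.17,"z": 0,"yaw": 0,"hand": 1},
    {"x": 1.4,"y": 0.35,"z": 0.45,"yaw": 0,"hand": 1},
    {"x": 2.5,"y": 0.63,"z": 1.05,"yaw": 0,"hand": 1},
    {"x": 3.8,"y": 0.95,"z": 1.85,"yaw": 0,"hand": 1},
    {"x": 5.1,"y": 1.28,"z": 2.65,"yaw": 0,"hand": 1},
    {"x": 6.3,"y": 1.58,"z": 3.35,"yaw": 0,"hand": 1},
    {"x": 7.2,"y": 1.8,"z": 3.9,"yaw": 0,"hand": 1},
    {"x": 7.5,"y": 1.88,"z": 4.05,"yaw": 0,"hand": 1},
    {"x": 7.5,"y": 1.88,"z": 4.05,"yaw": 0,"hand": 1}
  ]
}}

```text
clock: 4.38
position: [0.5782, 0.1652, 0.0972]
ee_rot: [-0.386, 3.118, -0.0]
force: [-2.4, -1.8, 0.9]
width: 1.002
gripper_force: 1.2
```

```bash
python3 - <<'E'
from h import *
m=camera_model("wrist");im=get_image("wrist");s=observe();print(s["clock"],s["position"],s["ee_rot"],s["force"])
cv2.imwrite("pics/raw5.png",im)
a=get_image("scene");b=get_image("side");cv2.imwrite("pics/sc5.png",a);cv2.imwrite("pics/si5.png",b);print(observe()["position"],observe()["force"])
f=lambda i:cv2.resize(i,(400,300),interpolation=cv2.INTER_CUBIC)
cv2.imwrite("pics/v5.png",np.vstack([np.hstack([f(a[190:265,215:315]),f(b[140:215,235:335])]),np.hstack([f(im[150:330,160:400]),f(im)])]))
E
```

```text
4.425 [0.57787135 0.16515507 0.09701536] [ 3.86362066e-01 -3.11735080e+00  1.07870276e-04] [-0.80657504 -2.15668893  0.36707213]
[0.57768387 0.16511218 0.09693865] [-2.02572838 -2.12649796 -0.42479327]
```

View pics/v5.png

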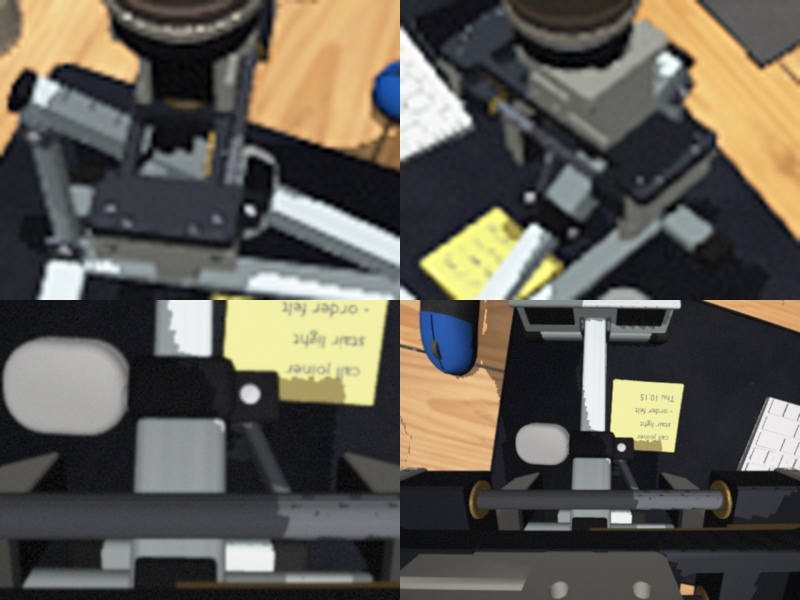

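```bash
cat > sl.py <<'E'
from h import *
K=camera_model("wrist");s=observe()
def M(p,r):
    T=np.eye(4);T[:3,:3]=R.from_rotvec(r).as_matrix();T[:3,3]=p;return T
REL=np.linalg.inv(M(s["position"],s["ee_rot"]))@K["T"]
def mod(p,r): return dict(K,T=M(p,r)@REL)
m3=mod([0.50241455,0.14082482,0.24680216],[-3.78119450e-01,3.11820123,-1.25e-3])
m4=mod([0.5036,0.1473,0.0578],[-0.3875,3.1165,.001])
o=[(m3,(302.9,173.2)),(m4,(309.3,210.))]
f=lambda P:np.concatenate([proj(P,m)-u for m,u in o])
P=least_squares(f,[.46,.15,.06]).x
h=np.array([np.cos(.2457)*c30,np.sin(.2457)*c30,.5])
def slide(m,u):
    return least_squares(lambda q:proj(P+q[0]*h+q[1]*np.array([-np.sin(.2457),np.cos(.2457),0]),m)-u,[.08,0]).x
def blob(im,u):
    g=cv2.cvtColor(im,cv2.COLOR_BGR2GRAY).astype(float);x,y=np.round(u).astype(int)
    a=g[y-7:y+8,x-7:x+8];wt=np.clip(a-110,0,None);yy,xx=np.mgrid[y-7:y+8,x-7:x+8]
    return np.array([(wt*xx).sum(),(wt*yy).sum()])/wt.sum()
E
python3 - <<'E'
from sl import *
print("P",P,f(P),"pred",w(sp(.042,.020,.01),[.5628,.1561,.24573]))
u=blob(cv2.imread("pics/raw5.png"),(310,206));print(u)
print(slide(mod([.5780,.1652,.0971],[.3862,-3.1175,0]),u),slide(mod([.5780,.1652,.0971],[.3862,-3.1175,0]),u+[0,1]))
E
```

```text
P [0.46945351 0.15541144 0.06859982] [-3.43438022  1.19308884  1.55292705 -0.52875586] pred [0.47197013 0.15393942 0.06566025]
[309.69242074 206.19494016]
[ 0.08557219 -0.00167765] [ 0.08609041 -0.00169146]
```

```bash
python3 - <<'E'
from sl import *
im4=cv2.imread("pics/w4.png");u=None
g=cv2.resize(im4,(560,250),interpolation=cv2.INTER_AREA)
u4=blob(g,(309,60))+[0,150];print(u4)
u5=blob(cv2.imread("pics/raw5.png"),(310,206))
n=np.array([-np.sin(.2457),np.cos(.2457),0])
p5=[.5780,.1652,.0971]
for m4 in (mod([.5034,.1474,.0576],[-0.388,3.117,0.001]),mod([.50375,.14729,.0579],[-.38718,3.11585,.00126])):
  for z in (.064,.0686,.073):
    Q=least_squares(lambda q:proj(np.array([q[0],q[1],z]),m4)-u4,[.47,.15]).x;Q=np.r_[Q,z]
    print(z,Q,[least_squares(lambda q:proj(Q+q[0]*h+q[1]*n,mod(p,[.3862,-3.1175,0]))-u5,[.08,0]).x for p in ([.5782,.1652,.0972],[.57787,.16516,.09702])])
print(observe()["position"])
E
```

```text
[308.89700609 209.94545909]
0.064 [0.47061487 0.15527651 0.064     ] [array([ 0.08568789, -0.00084675]), array([ 0.08530936, -0.00080435])]
0.0686 [0.4697019  0.15457882 0.0686    ] [array([ 0.08575406, -0.00085738]), array([ 0.08537552, -0.00081498])]
0.073 [0.46882862 0.15391147 0.073     ] [array([ 0.08581734, -0.00086755]), array([ 0.0854388 , -0.00082515])]
0.064 [0.47101302 0.15521845 0.064     ] [array([ 0.08530579, -0.0006744 ]), array([ 0.08492726, -0.000632  ])]
0.0686 [0.4700939  0.15451949 0.0686    ] [array([ 0.08537839, -0.00068561]), array([ 0.08499985, -0.00064321])]
0.073 [0.46921475 0.15385091 0.073     ] [array([ 0.08544783, -0.00069634]), array([ 0.08506929, -0.00065394])]
[0.57768387 0.16511218 0.09693865]
```

>>> {"name": "apply_moves", "arguments": {
  "motion": [
    {"x": 0.2,"y": 0.05,"z": 0.12,"yaw": 0,"hand": 1},
    {"x": 0.4,"y": 0.1,"z": 0.25,"yaw": 0,"hand": 1},
    {"x": 0.4,"y": 0.1,"z": 0.25,"yaw": 0,"hand": 1},
    {"x": 0.4,"y": 0.1,"z": 0.25,"yaw": 0,"hand": 1}
  ]
}}

```text
clock: 5.03
position: [0.5822, 0.1663, 0.0998]
ee_rot: [-0.386, 3.118, 0.0]
force: [-1.4, -1.7, -0.1]
width: 0.998
gripper_force: 0.9
```

```bash
cat >> sl.py <<'E'
n=np.array([-np.sin(.2457),np.cos(.2457),0]);Q=np.array([.4699,.1545,.0686])
def now(u=(310,206),k=4):
    for i in range(k):
        s=observe();im=get_image("wrist");v=blob(im,u)
        q=least_squares(lambda q:proj(Q+q[0]*h+q[1]*n,mod(s["position"],s["ee_rot"]))-v,[.08,0]).x
        print(round(s["clock"],2),s["position"].round(4),s["force"].round(1),v.round(1),"slide",q.round(4),"w",round(s["width"],3),round(s["gripper_force"],1))
    return im
E
python3 - <<'E'
from sl import *
im=now()
a=get_image("scene");b=get_image("side");t=[.5628,.1561,.24573]
f=lambda i:cv2.resize(i,(400,400),interpolation=cv2.INTER_CUBIC)
for i,c in ((a,"scene"),(b,"side")): 
    print(c,[proj(w(sp(q,y,z),t),camera_model(c)).round(1) for q,y,z in ((.198,0,.009),(.198,.009,0),(.198,-.009,0))])
cv2.imwrite("pics/v6.png",np.hstack([f(a[200:250,220:270]),f(b[150:200,260:310])]))
E
```

```text
5.03 [0.5822 0.1663 0.0998] [-1.4 -1.7 -0.1] [309.2 206.2] slide [ 0.0904 -0.0008] w 0.998 0.9
5.08 [0.5821 0.1663 0.0997] [-1.9 -1.6 -1. ] [309.2 206.2] slide [ 0.0903 -0.0008] w 0.999 0.9
5.12 [0.5821 0.1663 0.0997] [-2.3 -1.3  0.1] [309.2 206.2] slide [ 0.0903 -0.0008] w 1.002 0.9
5.17 [0.5821 0.1664 0.0997] [-1.3 -1.5  0.1] [309.2 206.2] slide [ 0.0903 -0.0008] w 0.999 0.9
scene [array([249.1, 223.9]), array([246.6, 229. ]), array([248. , 222.5])]
side [array([287.6, 172.2]), array([286.4, 171.4]), array([291.1, 174.8])]
```

View pics/v6.png

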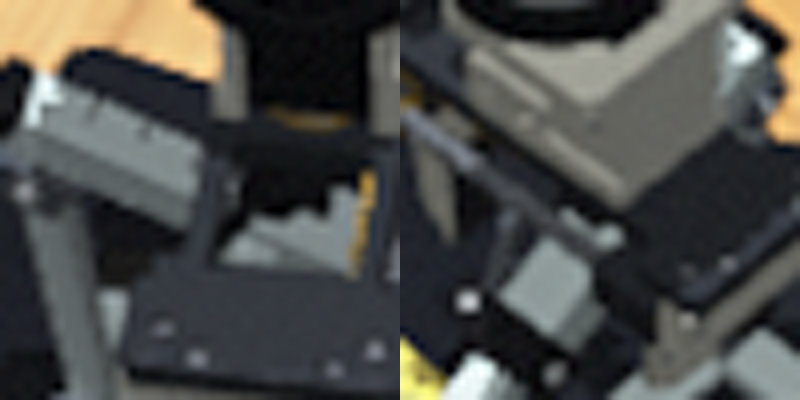

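>>> {"name": "apply_moves", "arguments": {
  "motion": [
    {"x": 0,"y": 0,"z": 0,"yaw": 0,"hand": 0.5},
    {"x": 0,"y": 0,"z": 0,"yaw": 0,"hand": 0.2},
    {"x": 0,"y": 0,"z": 0,"yaw": 0,"hand": 0.0},
    {"x": 0,"y": 0,"z": 0,"yaw": 0,"hand": -0.1},
    {"x": 0,"y": 0,"z": 0,"yaw": 0,"hand": -0.1}
  ],
  "newtons": 20
}}

```text
clock: 5.95
position: [0.5821, 0.1665, 0.0998]
ee_rot: [0.387, -3.118, -0.0]
force: [-2.1, -0.9, 0.3]
width: 0.501
gripper_force: 2.8
```

```bash
python3 - <<'E'
from sl import *
now(k=2)
E
```

```text
5.95 [0.5821 0.1665 0.0998] [-2.1 -0.9  0.3] [308.9 205.2] slide [ 0.0898 -0.0008] w 0.501 2.8
6.0 [0.5821 0.1665 0.0998] [-2.1 -0.7  1. ] [308.9 205.1] slide [ 0.0898 -0.0008] w 0.474 3.1
```

>>> {"name": "apply_moves", "arguments": {
  "motion": [
    {"x": 0,"y": 0,"z": 0,"yaw": 0,"hand": -0.2},
    {"x": 0,"y": 0,"z": 0,"yaw": 0,"hand": -0.3},
    {"x": 0,"y": 0,"z": 0,"yaw": 0,"hand": -0.5},
    {"x": 0,"y": 0,"z": 0,"yaw": 0,"hand": -0.5},
    {"x": 0,"y": 0,"z": 0,"yaw": 0,"hand": -0.5},
    {"x": 0,"y": 0,"z": 0,"yaw": 0,"hand": -0.5}
  ],
  "newtons": 20
}}

```text
clock: 6.8
position: [0.5828, 0.164, 0.0997]
ee_rot: [-0.383, 3.118, -0.004]
force: [0.0, -6.0, 0.4]
width: 0.366
gripper_force: 20.7
```

```bash
python3 - <<'E'
from sl import *
im=now(k=3)
cv2.imwrite("pics/w7.png",cv2.resize(im[150:340,160:420],None,fx=3,fy=3,interpolation=2))
E
```

```text
6.8 [0.5828 0.164  0.0997] [ 0.  -6.   0.4] [313.4 204.9] slide [ 0.0897 -0.0011] w 0.366 20.7
6.85 [0.5827 0.164  0.0997] [-1.2 -7.1  0.3] [313.4 204.9] slide [ 0.0897 -0.001 ] w 0.368 20.7
6.9 [0.5828 0.164  0.0997] [-0.1 -6.6  0.7] [313.4 204.9] slide [ 0.0898 -0.001 ] w 0.366 20.7
```

View pics/w7.png

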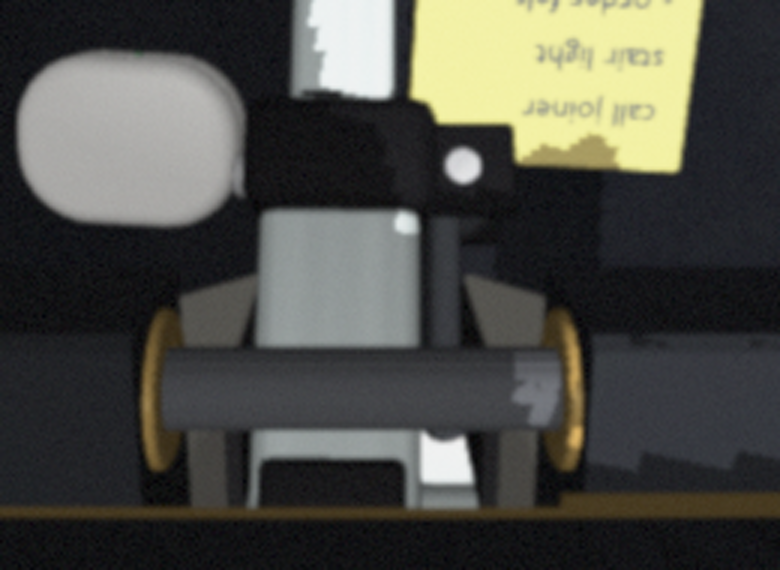

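```bash
python3 -c "
from cell import *
print(sign_off())"
```

```text
the job is handed in; nothing more can be done
None
```

The leg is at the ring and still gripped there at about 20 N, with the cam lever fully shut. I measured the slide at 89.8 mm against a target of 90, to within about 1 mm, because the gripper hid the ring itself from the cameras. The other things on the desk were not touched as far as I could see, and the job was handed in at about 7 s.

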